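# Stow the check-in kit in the foam-lined drawer

## Robot

A 6-joint arm with a two-finger parallel gripper is mounted at the origin on the work surface. World frame = base frame: x ahead of the robot, y to its left, z up, the work surface at z = 0. Lengths are in mm, angles in degrees, forces in N, time in s.
With the tool pointing down it reaches from about 300 to 850 mm from the base axis. Payload 4.2 kg.
Tool frame: the origin (TCP) lies between the finger pads; the fingertips stand 11 mm ahead of it and the grasp point (between the pads) lies 8 mm behind it (env.tips_ahead is the distance from the TCP to the fingertips, in mm); z points along the fingers, y is the line along which they close (so a half turn about z gives the same grasp; the last joint's range is limited). The gripper opens to 91 mm and grips with 3 to 60 N. Pads are 32 mm wide; open, the fingers measure 118 mm over their backs; the gripper's body (76 mm by 178 mm) begins 60 mm behind the grasp point.
Start: joints at [65.833, 18.312, 89.639, -0, 72.044, -1.146], TCP at [224.872, 529.221, 224.976] pointing down, gripper open.
Joint ranges: [-177.97, 177.97], [-48.28, 115.42], [12.27, 149.76], [-77.06, 257.06], [2.81, 150.46], [-146.56, 146.56]. Speed limits (degrees/s): [147.25, 147.25, 180, 180, 180, 180].

## Interface

Orientations are given as [roll, pitch, yaw] about the fixed x, y, z axes, in that order (R = Rz(yaw) Ry(pitch) Rx(roll)).
In Python, from workcell import env, cams gives the robot as it stands.
- The arm moves only by the tool step_arm, never from a script. Its arguments are lists of equal length, an entry for each row: "linear": the shift along the tool's x, y, z in units of 30 cm (1.0 is 30 cm), a list of three; "turn": the turn about the tool's z in units of 360 degrees (1.0 is 360 degrees). In form: {"linear": [[tx, ty, tz], ...], "turn": [turn, ...]}. A call has 1 to 20 rows; each row is the pose to reach, as a shift and turn from the pose commanded when the call began, along the tool's axes at that moment, turning the shorter way round; what a row does not reach only later rows make up. A row lasts 1/8 s, in which the tool goes at most 62.5 mm and 10.7 degrees, less where a joint would pass 70% of its speed; a pose out of reach is approached as far as the arm can. A call with a number of a shift or a turn outside -1 to 1 is refused whole. A call with a gripper value outside its range is refused whole. "fingers" is the closure, from -1 (fully open) to 1 (shut), so that 0 is half open, set as the call begins (left out, the last holds). The fingers move at their own pace and stop on an object; "force" is the grip in N (left out, the last holds). Time passes only in rows, so rows that repeat a pose let the fingers close. It gives the time, the measured TCP pose, the force, the opening and the grip force at its end, in the units of the state.
- env.state(): the state, without advancing time (a new reading comes with each control period).
- cams.grab_frame(name): name is "scene" or "top"; returns a dict with "color" (384x512x3 uint8, blue, green, red), "fx", "fy", "cx", "cy" (pixels), "dist" ([k1, k2, p1, p2, k3] as OpenCV has them; the pictures are not rectified), "extrinsics" (4x4, takes a point from camera to world coordinates). Camera axes: x right, y down, z forward; pixel columns grow to the right and rows downward; lengths in mm; the calibration is good to about 2 mm. A picture is of the moment at which its call begins. There is no depth.
- env.job_done(): hands the job in; it is judged then, once.
The state is a dict: "time_s": time; "qpos": joint angles; "qvel": joint speeds; "effort": joint torques, N m; "ee_pos": TCP position; "ee_rot": TCP orientation; "force": force on the tool from outside, world axes, zero at the start; "torque": the same for the moment, N m; "gripper_width": finger opening in mm; "gripper_force": force on a finger pad.
Only numpy, scipy, OpenCV 4.12 (cv2) and the standard library are available. Lean on these libraries where they do the work, as an engineer would, in place of code of your own. Each camera call takes 0.05 s, during which the arm holds its last target. There are 200 camera calls.

## Task

The doors are closed: put the ticket scanner and the two-way radio away in the open drawer, each pressed fully home into the foam pocket cut to its own outline, and then push the drawer shut until it is fully closed. Leave the cup, the stapler, the phone and the pen pot where they are.

Things in the scene. Friction and masses are not known exactly. Their poses are not given: they have to be found in the camera images.
- scanner_center (a point): Pistol-shaped ticket scanner lying on its side, 36 mm thick, 0.22 kg. Grey head 120 mm (x) by 42 mm (y); black handle 34 mm wide and 70 mm long, square to the head on its -y side, from x = 22 to 56 mm, ending at y = -91 mm. The point is the head's centre, half-way up (18 mm over its underside), 8 mm from the centre of mass; z up. Take it across the head's 42 mm.
- radio_center (a point): Black two-way radio lying on its back, 36 mm thick, 0.24 kg. Body 100 mm (x) by 56 mm (y); a round stub antenna 14 mm thick and 50 mm long stands out of its +x end, off-centre at y = -18 mm, half-way up. The point is the centre of the body (without antenna), half-way up (18 mm over its underside); z up. Take it across the body's 56 mm.
- scanner_pocket (a point): Pocket of the scanner's outline in the drawer's grey foam: where the scanner's centre point lies, with the same axes, when it is fully home. The foam's top is 4 mm above this point (38 mm above the counter), the pocket 22 mm deep: at home the scanner stands 14 mm out. 2 mm play all round, bevelled mouth (3 mm wide, 4 mm deep). Moves with the drawer.
- radio_pocket (a point): The same for the radio: where its centre point lies, with the same axes, when it is fully home (14 mm out of the foam). In both pockets springy foam lips along the two long sides of head or body stop an item several mm short of home under its own weight; a push of about 6 to 15 N takes it home.
- drawer_front (a point): Middle of the top edge of the drawer front's outer face, 65 mm above the counter; x points into the unit (the way to push it shut), z up. The front is an upright steel panel 234 mm wide, 12 mm thick, 3 to 65 mm above the counter.
- drawer (a joint): How far the drawer is open, in m: 0 is fully shut, 0.21 fully open. It slides stiffly (about 4 N) and stays where it is left.
- cab: The drawer unit: a fixed low black steel box, 200 mm deep (x), 234 mm wide (y), 65 mm high; origin in the centre of its underside; its drawer slides out to -x. Its roof's underside clears an item at home by 5 mm; an item not pressed down jams against it.
- cup: White paper cup, 84 mm across, 100 mm high, beside the drawer unit; origin in the centre of its underside. To be left alone.
- stapler: Dark stapler, 135 x 34 mm, 45 mm high, beside the drawer unit; origin in the centre of its underside. To be left alone.
- phone: Black phone lying flat, 150 x 74 x 9 mm, origin in the centre of its underside. To be left alone.
- penpot: Steel pen pot with two pens, 72 mm across, 95 mm high (pens to 155 mm), origin in the centre of its underside. To be left alone.
Not all that is in view belongs to the job. What is meant by the part that bears scanner_center is not yellow, and is the larger of those in its own colour. What is shaped like the part that bears radio_center but orange is not meant.

How it is judged (in metres and radians):
On the way:
1. scanner and radio are both fully home in their foam pockets while the drawer is still open (horizontal distance between scanner_center and scanner_pocket below 0.005 m and z of scanner_center in the frame of scanner_pocket below 0.0035 m and horizontal distance between radio_center and radio_pocket below 0.005 m and z of radio_center in the frame of radio_pocket below 0.0035 m and value of joint drawer above 0.12 m), for 0.2 s.
At the end, for the whole second after the job is handed in: Scanner and radio each lie in their own pocket, within 5 mm sideways and 3.5 mm in height of the home position and square to it, at rest, and the drawer is shut to within 10 mm (horizontal distance between scanner_center and scanner_pocket below 0.005 m and z of scanner_center in the frame of scanner_pocket below 0.0035 m and angle between the x axis of scanner_center and the x axis of scanner_pocket, either way round below 0.08 rad and horizontal distance between radio_center and radio_pocket below 0.005 m and z of radio_center in the frame of radio_pocket below 0.0035 m and angle between the x axis of radio_center and the x axis of radio_pocket, either way round below 0.08 rad and value of joint drawer below 0.01 m and linear speed of each of scanner, radio below 0.02 m/s); the robot touches nothing.
It fails at once if the cup was moved by more than 30 mm or tipped over (distance of cup from where it was at the start of the episode above 0.03 m or angle between cup's own z axis and vertical above 0.5 rad).
It fails at once if the stapler was moved by more than 30 mm (distance of stapler from where it was at the start of the episode above 0.03 m).
It fails at once if the phone was moved by more than 30 mm (distance of phone from where it was at the start of the episode above 0.03 m).
It fails at once if the pen pot was moved by more than 30 mm or tipped over (distance of penpot from where it was at the start of the episode above 0.03 m or angle between penpot's own z axis and vertical above 0.5 rad).
It also fails if it takes over 72 s, if anything falls off the work surface, if the arm or the gripper's body presses on something with over 40 N, if the wrist force passes 120 N, or if a joint passes its speed limit or range.

## Working session

There is one attempt and no reset: what is moved stays moved. The work goes in short steps, Python scripts to look and compute and a tool call to move; the robot and the scene stay as the last step left them, time stands still between calls to the robot, and variables do not carry over. Pictures are saved under pics/ and viewed, at most 10 in all, crops included, and the job is handed in when it is done.

Besides the shell and the picture viewer there is one more tool, called after "Request:" as name(argument=value, ...) on one line, values as JSON. step_arm: Moves the arm, as the interface text tells. Its arguments: {"type":"object","properties":{"linear":{"type":"array"},"turn":{"type":"array"},"fingers":{"type":"number"},"force":{"type":"number"}},"required":["linear","turn"]}

```bash
mkdir -p pics; ls; python3 - <<'E'
from workcell import env,cams
import cv2,pickle
for n in("top","scene"):
    f=cams.grab_frame(n);pickle.dump(f,open(f"pics/{n}0.pkl","wb"))
    im=f["color"];cv2.imwrite(f"pics/{n}0.png",cv2.resize(im,(800,600),interpolation=cv2.INTER_CUBIC))
    print(n,f["fx"],f["fy"],f["cx"],f["cy"],f["dist"],f["extrinsics"])
s=env.state();print(s,env.tips_ahead)
E
```

```text
pics
top 443.8124142760935 443.8124142760935 253.70610926834368 191.1552002382288 [-0.08308219  0.          0.          0.          0.        ] [[ 2.33440268e-02 -9.95812159e-01  8.83923147e-02  4.15927677e+02]
 [-9.99721625e-01 -2.35553449e-02 -1.34819810e-03 -9.50690858e+01]
 [ 3.42466352e-03 -8.83362361e-02 -9.96084826e-01  1.52772664e+03]
 [ 0.00000000e+00  0.00000000e+00  0.00000000e+00  1.00000000e+00]]
scene 459.83515423473284 459.83515423473284 250.18878009980142 187.13657754253072 [-0.18455049  0.          0.          0.          0.        ] [[-8.67570898e-01  4.17259325e-01 -2.70583429e-01  9.22242512e+02]
 [ 4.97283093e-01  7.33889058e-01 -4.62727108e-01  5.33715696e+02]
 [ 5.50101676e-03 -5.36005137e-01 -8.44196797e-01  1.21579287e+03]
 [ 0.00000000e+00  0.00000000e+00  0.00000000e+00  1.00000000e+00]]
{'time_s': 0.1, 'qpos': array([ 6.58303658e+01,  1.83464678e+01,  8.96983706e+01, -1.00379556e-04,
        7.20447834e+01, -1.14481137e+00]), 'qvel': array([-0.03760035, -0.18248319, -0.12146704,  0.08927542, -0.02467093,
       -0.10904672]), 'effort': array([ 1.34341444e-03, -4.13329625e+01, -2.32511169e+01,  7.28715956e-02,
        4.20503248e-02, -4.49488118e-05]), 'ee_pos': array([224.71205419, 528.80241984, 224.22657353]), 'ee_rot': array([-1.79910394e+02, -1.69516557e-03,  1.56975207e+02]), 'force': array([-0.0809904 ,  0.89779809,  0.21601078]), 'torque': array([ 0.05775396, -0.03993669, -0.00228757]), 'gripper_force': 0.0, 'gripper_width': 91.42309700205108} 11.0
```

View pics/top0.png

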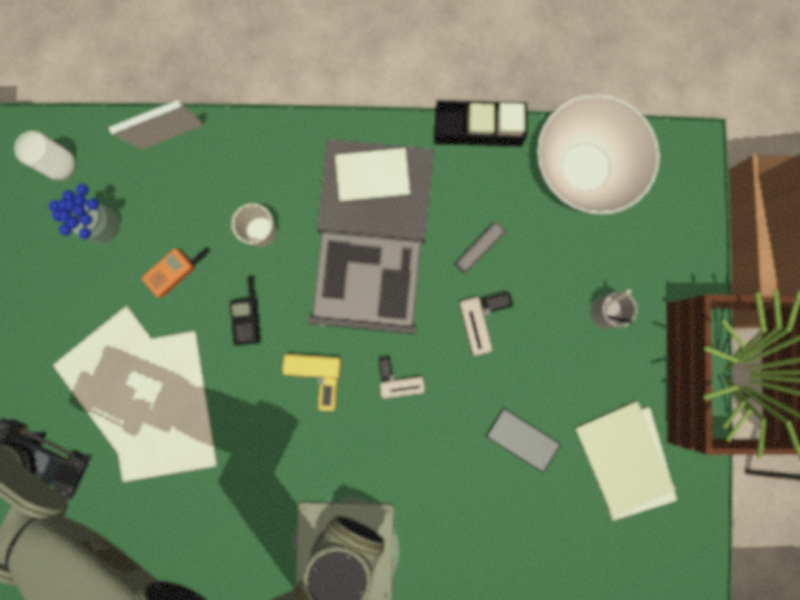

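View pics/scene0.png

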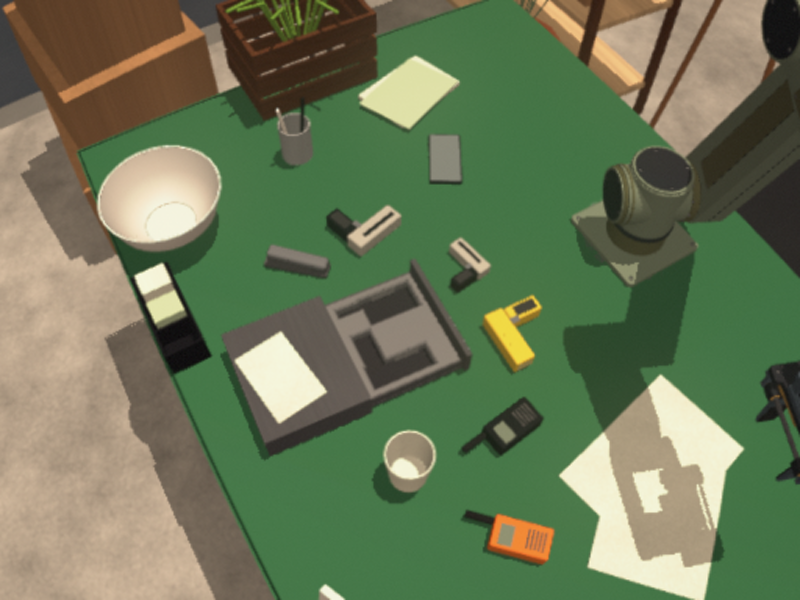

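```bash
cat > h.py <<'E'
import numpy as np,cv2,pickle
def load(n): return pickle.load(open(f"pics/{n}.pkl","rb"))
def K(f): return np.array([[f["fx"],0,f["cx"]],[0,f["fy"],f["cy"]],[0,0,1.]])
def proj(f,P):
    E=np.linalg.inv(f["extrinsics"]); P=np.atleast_2d(np.asarray(P,float))
    return cv2.projectPoints(P,cv2.Rodrigues(E[:3,:3])[0],E[:3,3],K(f),np.array(f["dist"],float))[0][:,0]
def unproj(f,uv,z):
    n=cv2.undistortPoints(np.asarray(uv,float).reshape(-1,1,2),K(f),np.array(f["dist"],float))[:,0]
    d=np.c_[n,np.ones(len(n))]@f["extrinsics"][:3,:3].T;o=f["extrinsics"][:3,3]
    return o+d*((z-o[2])/d[:,2])[:,None]
def ortho(f,x1,y1,h,w,z,s):  # x1,y1 = upper-left (max x, max y), h,w mm, s px/mm
    r,c=np.mgrid[0:int(h*s),0:int(w*s)]
    P=np.c_[(x1-r/s).ravel(),(y1-c/s).ravel(),np.full(r.size,z)]
    m=proj(f,P).astype(np.float32).reshape(*r.shape,2)
    return cv2.remap(f["color"],m[...,0],m[...,1],cv2.INTER_CUBIC)
E
python3 - <<'E'
from h import *
from workcell import cams
for n in("top","scene"):
    fs=[cams.grab_frame(n) for _ in range(8)];f=fs[0]
    f["color"]=np.mean([g["color"] for g in fs],0).round().astype(np.uint8)
    pickle.dump(f,open(f"pics/{n}A.pkl","wb"))
t,s=load("topA"),load("sceneA")
g=lambda u,v,z:unproj(t,[[u*.64,v*.64]],z)[0].round()
for k,u,v in(("scan",478,325),("radio",245,320),("drawer",365,280),("cab",375,190),("front",363,325)):print(k,g(u,v,36))
# candidate head corners etc
a=[]
for f in(t,s):
    im=ortho(f,640,200,300,390,37,2)
    for i in range(0,300,50):
        cv2.putText(im,str(640-i),(0,i*2+8),0,.35,(255,255,255),1);cv2.line(im,(0,i*2),(779,i*2),(255,255,0),1)
    for i in range(0,390,50):
        cv2.putText(im,str(200-i),(i*2,10),0,.35,(255,255,255),1);cv2.line(im,(i*2,0),(i*2,599),(255,255,0),1)
    a.append(im)
cv2.imwrite("pics/oT.png",a[0]);cv2.imwrite("pics/oS.png",a[1])
E
```

```text
scan [ 496. -274.   36.]
radio [494. 229.  36.]
drawer [587. -28.  36.]
cab [787. -45.  36.]
front [490. -27.  36.]
```

View pics/oT.png

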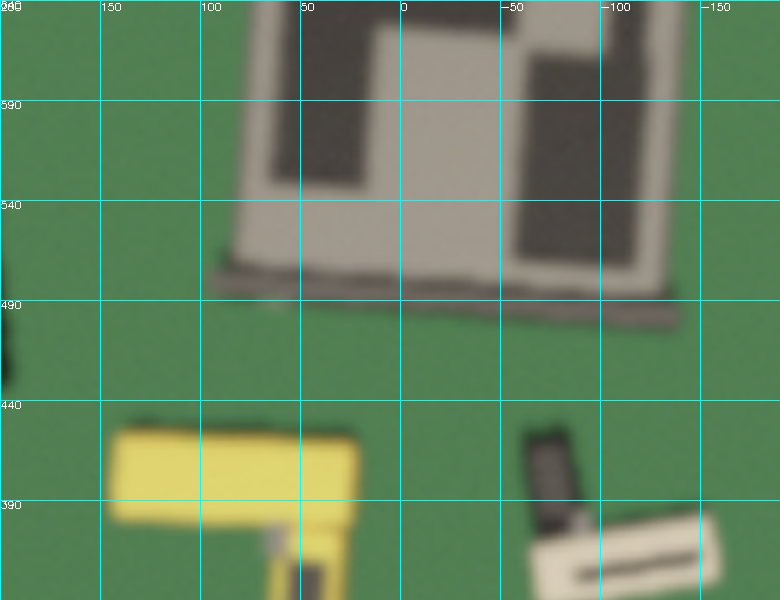

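View pics/oS.png

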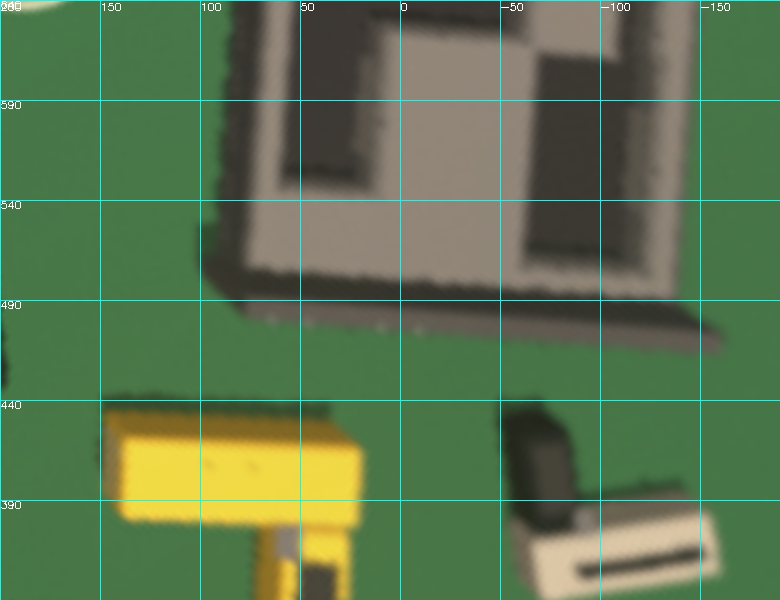

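```bash
cat > fit.py <<'E'
from h import *
from scipy.optimize import minimize
def rect(x0,x1,y0,y1): return [(x0,y0),(x1,y0),(x1,y1),(x0,y1)]
SC=[(rect(-60,60,-21,21),0,36),(rect(22,56,-91,-20),0,36)]
RA=[(rect(-50,50,-28,28),0,36),(rect(50,100,-25,-11),11,25)]
def pocket(parts,m=3.5,z=37):
    o=[]
    for p,_,_ in parts:
        a=np.array(p,float);c=a.mean(0);o.append((a+np.sign(a-c)*m,z,z))
    return o
def world(p,z,q):
    c,s=np.cos(np.radians(q[2])),np.sin(np.radians(q[2]));p=np.array(p,float)
    return np.c_[q[0]+c*p[:,0]-s*p[:,1],q[1]+s*p[:,0]+c*p[:,1],np.full(len(p),z)]
S=8
def render(f,parts,q,roi):
    u0,v0,u1,v1=roi;im=np.zeros(((v1-v0)*S,(u1-u0)*S),np.float32)
    for p,a,b in parts:
        uv=proj(f,np.r_[world(p,a,q),world(p,b,q)])
        uv=((uv+.5-[u0,v0])*S-.5)
        cv2.fillConvexPoly(im,cv2.convexHull((uv*16).round().astype(np.int32)),1.,shift=4)
    im=cv2.GaussianBlur(im,(0,0),.8*S)
    return cv2.resize(im,(u1-u0,v1-v0),interpolation=cv2.INTER_AREA)
def feat(f,kind):
    c=f["color"].astype(np.float32);B,G,R=c[...,0],c[...,1],c[...,2]
    if kind=="green": return -np.clip((G-np.maximum(R,B))/(B+G+R),0,.12)
    return -np.clip(c.sum(2),150,450)
def roi_of(f,parts,q,m):
    uv=np.vstack([proj(f,np.r_[world(p,a,q),world(p,b,q)]) for p,a,b in parts])
    l=np.floor(uv.min(0)-m).astype(int);h=np.ceil(uv.max(0)+m).astype(int);return(l[0],l[1],h[0],h[1])
def fit(fs,parts,q0,kind,m=5):
    D=[(f,roi_of(f,parts,q0,m)) for f in fs];F=[feat(f,kind)[r[1]:r[3],r[0]:r[2]] for f,r in D]
    def cost(q): return -sum(np.corrcoef(render(f,parts,q,r).ravel(),g.ravel())[0,1] for (f,r),g in zip(D,F))
    q=np.array(q0,float)
    for st in(6,2):
        r=minimize(cost,q,method="Nelder-Mead",options=dict(initial_simplex=np.r_[[q],q+np.eye(3)*st],xatol=.02,fatol=1e-6));q=r.x
    return q,-r.fun/len(fs)
E
cat > run1.py <<'E'
from fit import *
t,s=load("topA"),load("sceneA")
I=dict(scanner=(SC,(490,-272,-167),"green"),radio=(RA,(484,229,0),"green"),
 spocket=(pocket(SC),(606,38,-4),"lum"),rpocket=(pocket(RA),(562,-88,-4),"lum"))
# scanner yaw: initial alternatives
for k,(p,q,kind) in I.items():
    best=None
    for dy in ((0,) if "pocket" in k else (-15,0,15) if k=="radio" else (0,180,-15,15)):
        for fs,nm in(((t,s),"both"),):
            r=fit(fs,p,(q[0],q[1],q[2]+dy),kind)
            if best is None or r[1]>best[1]:best=r
    q=best[0];print(k,q.round(2),round(best[1],4),[ (fit((f,),p,q,kind)[0].round(1),round(fit((f,),p,q,kind)[1],3)) for f in(t,s)])
    I[k]=q
pickle.dump(I,open("poses.pkl","wb"))
a=[]
im=cv2.resize(t["color"],None,fx=3,fy=3,interpolation=cv2.INTER_CUBIC)
im2=cv2.resize(s["color"],None,fx=3,fy=3,interpolation=cv2.INTER_CUBIC)
for k,P in(("scanner",SC),("radio",RA),("spocket",pocket(SC)),("rpocket",pocket(RA))):
  for f,m in((t,im),(s,im2)):
    for p,_,b in P: cv2.polylines(m,[((proj(f,world(p,b,I[k]))+.5)*3-.5).round().astype(int)],True,(0,0,255),1)
c=np.vstack([im[360:720,390:1010],cv2.resize(im2[360:900,480:1080],(620,558))[:240+0]]) if 0 else im[390:720,390:1010]
d=im2[330:900,480:1080]
cv2.imwrite("pics/ov.png",np.hstack([cv2.resize(c,(0,0),fx=.64,fy=.64*1),cv2.resize(d,(400,380))[:211]])) if 0 else (cv2.imwrite("pics/ovT.png",c),cv2.imwrite("pics/ovS.png",d))
E
python3 run1.py
```

```text
scanner [ 492.14 -271.65   16.74] 0.903 [(array([ 493.4, -269.1,   16.7]), np.float64(0.964)), (array([ 490.5, -276.2,   15. ]), np.float64(0.877))]
radio [491.81 230.14   7.71] 0.8706 [(array([493.1, 234.6,   6.1]), np.float64(0.868)), (array([489.2, 227.3,   8.2]), np.float64(0.898))]
spocket [609.04  34.54  -4.18] 0.7125 [(array([610. ,  37.2,  -4.3]), np.float64(0.759)), (array([608.6,  32.6,  -4.4]), np.float64(0.677))]
rpocket [559.53 -92.77  -4.44] 0.7185 [(array([560.2, -90.6,  -4.4]), np.float64(0.76)), (array([558.5, -95.1,  -4.7]), np.float64(0.669))]
```

View pics/ovT.png

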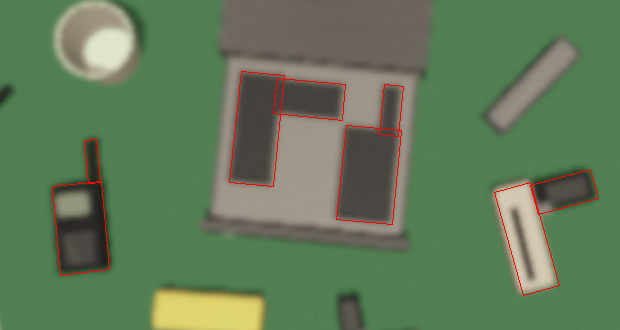

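View pics/ovS.png

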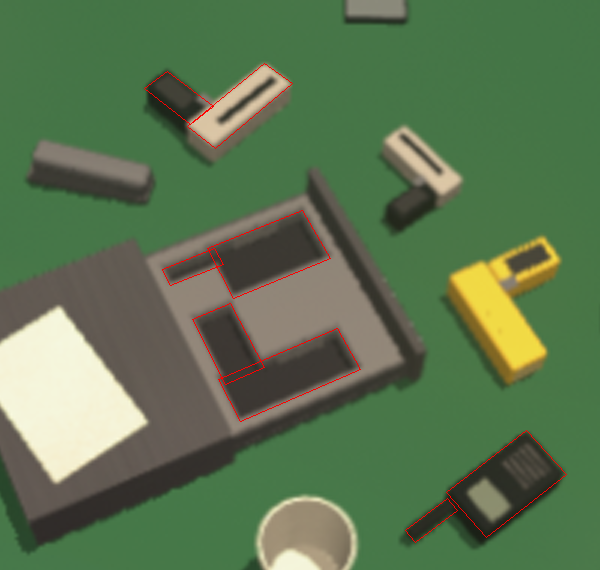

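The target scanner is the larger beige one (top picture at about 478,325), and the black radio is at about 245,318. In the overlays the fitted outlines sit on both items and both pockets. The two cameras disagree by about 5 mm in y, so I'll calibrate them against the held item.

```bash
cat > go.py <<'E'
import sys,numpy as np
def shift(p0,yaw0,p1,yaw1):
    a=np.radians(yaw0);d=np.subtract(p1,p0);t=(yaw1-yaw0+180)%360-180
    return [round(x/300,4) for x in(np.cos(a)*d[0]+np.sin(a)*d[1],np.sin(a)*d[0]-np.cos(a)*d[1],-d[2])],round(t/360,4)
a=[list(map(float,s.split(','))) for s in sys.argv[1:]]
for p,q in zip(a,a[1:]): print(p,q,shift(p[:3],p[3],q[:3],q[3]),"mm",round(np.linalg.norm(np.subtract(p,q)[:3])))
E
python3 go.py 224.9,529.2,225,156.98 400,280,200,110 460,0,200,60 486.4,-273.3,180,16.5 486.4,-273.3,30,16.5
```

```text
[224.9, 529.2, 225.0, 156.98] [400.0, 280.0, 200.0, 110.0] ([np.float64(-0.862), np.float64(-0.5363), np.float64(0.0833)], -0.1305) mm 306
[400.0, 280.0, 200.0, 110.0] [460.0, 0.0, 200.0, 60.0] ([np.float64(-0.9455), np.float64(-0.1313), np.float64(-0.0)], -0.1389) mm 286
[460.0, 0.0, 200.0, 60.0] [486.4, -273.3, 180.0, 16.5] ([np.float64(-0.7449), np.float64(0.5317), np.float64(0.0667)], -0.1208) mm 275
[486.4, -273.3, 180.0, 16.5] [486.4, -273.3, 30.0, 16.5] ([np.float64(0.0), np.float64(0.0), np.float64(0.5)], 0.0) mm 150
```

Request:
step_arm(linear=[[-0.862,-0.5363,0.0833],[-0.862,-0.5363,0.0833],[-0.862,-0.5363,0.0833],[-0.862,-0.5363,0.0833],[-0.862,-0.5363,0.0833],[-0.862,-0.5363,0.0833]], turn=[-0.1305,-0.1305,-0.1305,-0.1305,-0.1305,-0.1305], fingers=-1, force=25)

```text
time_s: 1.65
ee_pos: [401.2, 277.3, 199.8]
ee_rot: [-180.0, -0.0, -156.3]
force: [-0.3, 0.6, -0.6]
gripper_width: 91.4
gripper_force: 0.0
```

```bash
sed -i 's/round(t\/360,4)$/round(-t\/360,4)/' go.py; sed -i 's/return \[round(x/return [float(round(x/;s/\/300,4) for/\/300,4)) for/' go.py
python3 go.py 400,280,200,203.96 460,0,200,110 486.4,-273.3,180,16.5
```

```text
[400.0, 280.0, 200.0, 203.96] [460.0, 0.0, 200.0, 110.0] ([0.1963, -0.9341, -0.0], 0.261) mm 286
[460.0, 0.0, 200.0, 110.0] [486.4, -273.3, 180.0, 16.5] ([-0.8862, -0.2289, 0.0667], 0.2597) mm 275
```

Request:
step_arm(linear=[[0.1963,-0.9341,0],[0.1963,-0.9341,0],[0.1963,-0.9341,0],[0.1963,-0.9341,0],[0.1963,-0.9341,0],[0.1963,-0.9341,0],[0.1963,-0.9341,0],[0.1963,-0.9341,0],[0.1963,-0.9341,0]], turn=[0.261,0.261,0.261,0.261,0.261,0.261,0.261,0.261,0.261])

```text
time_s: 2.78
ee_pos: [460.1, 0.9, 200.1]
ee_rot: [180.0, -0.0, 109.7]
force: [0.9, -0.4, 0.9]
gripper_width: 91.2
gripper_force: 0.0
```

Request:
step_arm(linear=[[-0.8862,-0.2289,0.0667],[-0.8862,-0.2289,0.0667],[-0.8862,-0.2289,0.0667],[-0.8862,-0.2289,0.0667],[-0.8862,-0.2289,0.0667],[-0.8862,-0.2289,0.0667],[-0.8862,-0.2289,0.0667],[-0.8862,-0.2289,0.0667],[-0.8862,-0.2289,0.0667],[-0.8862,-0.2289,0.0667]], turn=[0.2597,0.2597,0.2597,0.2597,0.2597,0.2597,0.2597,0.2597,0.2597,0.2597])

```text
time_s: 4.03
ee_pos: [486.9, -272.6, 180.0]
ee_rot: [-180.0, -0.0, 16.6]
force: [0.7, 0.0, -0.7]
gripper_width: 90.9
gripper_force: 0.0
```

Request:
step_arm(linear=[[0,0,0.17],[0,0,0.34],[0,0,0.45],[0,0,0.5033],[0,0,0.5033],[0,0,0.5033]], turn=[0,0,0,0,0,0])

```text
time_s: 4.78
ee_pos: [487.5, -273.8, 30.3]
ee_rot: [179.9, -0.1, 16.5]
force: [-0.5, -0.2, 0.1]
gripper_width: 91.1
gripper_force: 0.0
```

Request:
step_arm(linear=[[0,0,0],[0,0,0],[0,0,0],[0,0,0],[0,0,0],[0,0,0],[0,0,0],[0,0,0]], turn=[0,0,0,0,0,0,0,0], fingers=1, force=25)

```text
time_s: 5.78
ee_pos: [486.3, -273.3, 28.9]
ee_rot: [-180.0, -0.0, 16.5]
force: [0.1, -0.3, -0.2]
gripper_width: 42.1
gripper_force: 24.8
```

Request:
step_arm(linear=[[0,0,-0.15],[0,0,-0.3],[0,0,-0.45],[0,0,-0.45],[0,0,-0.45]], turn=[0,0,0,0,0])

```text
time_s: 6.4
ee_pos: [485.4, -272.7, 162.7]
ee_rot: [-179.9, 0.1, 16.5]
force: [0.0, 0.2, -2.2]
gripper_width: 41.9
gripper_force: 24.8
```

```bash
python3 go.py 486.4,-273.3,164,16.5 560,-110,164,6 603.2,35.4,100,-4.35
```

```text
[486.4, -273.3, 164.0, 16.5] [560.0, -110.0, 164.0, 6.0] ([0.3898, -0.4522, -0.0], 0.0292) mm 179
[560.0, -110.0, 164.0, 6.0] [603.2, 35.4, 100.0, -4.35] ([0.1939, -0.467, 0.2133], 0.0287) mm 165
```

Request:
step_arm(linear=[[0.13,-0.15,0],[0.26,-0.3,0],[0.3898,-0.4522,0],[0.3898,-0.4522,0]], turn=[0.01,0.02,0.0292,0.0292])

```text
time_s: 6.9
ee_pos: [560.0, -106.1, 161.4]
ee_rot: [-179.9, 0.2, 6.3]
force: [-0.3, 0.3, -2.1]
gripper_width: 41.8
gripper_force: 24.9
```

Request:
step_arm(linear=[[0.07,-0.16,0],[0.14,-0.32,0],[0.1939,-0.467,0.05],[0.1939,-0.467,0.15],[0.1939,-0.467,0.2133],[0.1939,-0.467,0.2133],[0.1939,-0.467,0.2133],[0.1939,-0.467,0.2133],[0.1939,-0.467,0.2133]], turn=[0.01,0.02,0.0287,0.0287,0.0287,0.0287,0.0287,0.0287,0.0287])

```text
time_s: 8.02
ee_pos: [603.5, 35.2, 100.7]
ee_rot: [-180.0, -0.1, -4.4]
force: [0.0, 0.8, -2.7]
gripper_width: 41.8
gripper_force: 24.9
```

```bash
python3 - <<'E'
from h import *
from workcell import env,cams
print(env.state()["ee_pos"],env.state()["ee_rot"])
a=[]
for n in("top","scene"):
    fs=[cams.grab_frame(n) for _ in range(4)];f=fs[0]
    f["color"]=np.mean([g["color"] for g in fs],0).round().astype(np.uint8)
    pickle.dump(f,open(f"pics/{n}B.pkl","wb"))
    c=proj(f,[[603,25,80]])[0].round().astype(int)
    a.append(cv2.resize(f["color"][c[1]-50:c[1]+50,c[0]-50:c[0]+50],(400,400),interpolation=cv2.INTER_CUBIC));print(c)
cv2.imwrite("pics/B.png",np.hstack(a))
E
```

```text
[603.5063436   35.16054917 100.72107809] [-1.79989122e+02 -8.00994753e-02 -4.35457010e+00]
[217 173]
[257 224]
```

View pics/B.png

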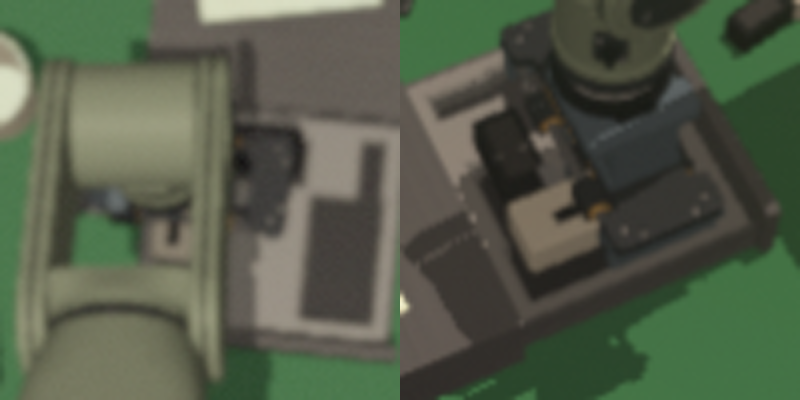

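```bash
python3 - <<'E'
from fit import *
f=load("sceneB");c=f["color"].astype(int)
r=slice(216,246);cc=slice(226,262)
print("R-B",cc);
for v in range(216,246,1):print(v,' '.join(f"{x:3d}" for x in (c[v,226:262,2]-c[v,226:262,0])), '|',' '.join(f"{x:3d}" for x in c[v,226:262:3,1]))
th=np.radians(-4.354)
q=[603.5+6*np.cos(th),35.16+6*np.sin(th),-4.354]
z=100.7-28.9
for P in ((60,21,36),(60,-21,36),(60,21,0),(60,-21,0),(20,21,36),(20,21,0)):
    print(P,proj(f,world([P[:2]],z+P[2],q)).round(1))
E
```

```text
R-B slice(226, 262, None)
216  12  10   8   5   5   5   4   7   8   7   7   7   6   6   6   8   9  10  11  10  12  10   6   5   9   9   8  11  14  11   1  -2  -3  -2  -2  -2 |  72  31  32  40  38  53  73  72  58  51  46  50
217  11  10   8   6   5   5   5   6   7   6   6   6   6   4   5   6   9  10  10  11  12  11   6   5   9   9   9  12  19  18   3  -2  -2  -2  -3  -2 |  67  33  31  38  32  46  73  71  58  58  42  51
218  11  10   7   5   4   4   4   5   6   5   5   4   4   3   5   5   8  10  10  11  11  13  11  12  13   8   7   7  12  15   4   0  -2  -2  -2  -3 |  63  36  30  32  30  36  73  74  65  42  37  54
219  10   8   6   5   4   4   5   5   5   5   4   6   3   4   4   5   6   9  11  12  16  21  21  20  14   6   4   4   4   5   3   1  -1  -2  -3  -3 |  59  34  29  29  28  31  73  90  66  37  34  55
220  11   8   6   5   5   4   5   5   3   3   4   5   4   5   4   5   8  12  17  21  25  28  29  24  10   4   4   3   3   3   3   1   0  -3  -1  -2 |  62  35  29  29  29  33  82 108  50  36  36  50
221  12   9   6   6   5   4   4   5   4   4   4   5   4   6   9  15  19  22  25  28 
[... 4338 characters left out ...]
6   6   6   5   5   5   5   6   5   5   6   6   8   9  11  12  13  14  14  13  13 |  55  55  71  74  35  35  34  35  36  50  72  76
244   9  10   9   9  10  10  12  13  14  14  12   9   6   5   6   6   5   6   5   6   5   4   5   6   8  10  11  12  13  13  14  13  13  12  12  10 |  56  56  65  75  37  34  34  34  47  68  76  70
245   9  10   9  10  10  10  10  13  14  14  13  11   7   5   5   6   6   6   5   6   6   6   8  10  10  13  13  13  14  13  13  11  11  10   9   8 |  55  56  60  77  42  34  34  39  66  76  74  60
(60, 21, 36) [[239.7 237.6]]
(60, -21, 36) [[233.2 225. ]]
(60, 21, 0) [[239.9 243.4]]
(60, -21, 0) [[233.6 231. ]]
(20, 21, 36) [[253.2 231.9]]
(20, 21, 0) [[253.  237.7]]
```

```bash
cat > pf.py <<'E'
from fit import *
def grow(parts,m): return [(np.array(p,float)+np.sign(np.array(p,float)-np.mean(p,0))*m) for p,_,_ in parts]
def mask(f,parts,m,z,q,roi):
    u0,v0,u1,v1=roi;im=np.zeros(((v1-v0)*S,(u1-u0)*S),np.float32)
    for p in grow(parts,m):
        uv=((proj(f,world(p,z,q))+.5-[u0,v0])*S-.5);cv2.fillConvexPoly(im,(uv*16).round().astype(np.int32),1.,shift=4)
    return im
def fitp(f,parts,q0,m=2):
    roi=roi_of(f,pocket(parts),q0,6);u0,v0,u1,v1=roi
    W=cv2.resize(mask(f,parts,10,38,q0,roi),(u1-u0,v1-v0),interpolation=cv2.INTER_AREA)>.9
    g=f["color"].astype(float).sum(2)[v0:v1,u0:u1]
    dn=lambda a:cv2.resize(cv2.GaussianBlur(a,(0,0),.8*S),(u1-u0,v1-v0),interpolation=cv2.INTER_AREA)[W]
    def cost(q):
        A=mask(f,parts,m+3,38,q,roi);B=mask(f,parts,m,34,q,roi);C=mask(f,parts,m,16,q,roi)*B
        M=np.c_[dn(A),dn(B),dn(C),np.ones(W.sum())]
        x,res,*_=np.linalg.lstsq(M,g[W],rcond=None);cost.x=x;return np.sqrt(np.mean((M@x-g[W])**2))
    q=np.array(q0,float)
    for st in(4,1.5):
        r=minimize(cost,q,method="Nelder-Mead",options=dict(initial_simplex=np.r_[[q],q+np.eye(3)*st],xatol=.02,fatol=1e-5));q=r.x
    cost(q);return q,r.fun,cost.x
E
python3 - <<'E'
from pf import *
I=pickle.load(open("poses.pkl","rb"))
for k,P in(("spocket",SC),("rpocket",RA)):
    for n in("topA","sceneA"):
        q,c,x=fitp(load(n),P,I[k]);print(k,n,q.round(2),round(c,2),x.round())
# held head fit, scene
f=load("sceneB");c=f["color"].astype(float);g=(c[...,2]-c[...,0]).astype(np.float32)
u0,v0,u1,v1=227,221,245,246
G=np.clip(g[v0:v1,u0:u1],12,28)
parts=[(rect(10,60,-21,21),0,36)]
th=np.radians(-4.354)
b=np.array([603.5+6*np.cos(th),35.16+6*np.sin(th)]);z=71.8
def cost(d):
    p=[(a,z+l,z+h) for a,l,h in parts]
    return -np.corrcoef(render(f,p,[b[0]+d[0],b[1]+d[1],-4.354],(u0,v0,u1,v1)).ravel(),G.ravel())[0,1]
r=minimize(cost,[0,0],method="Nelder-Mead",options=dict(initial_simplex=[[0,0],[5,0],[0,5]]))
print("nominal",b,"offset seen",r.x,r.fun)
E
```

```text
spocket topA [610.86  37.68  -4.33] 5.85 [ -63.  -61. -111.  435.]
spocket sceneA [607.85  31.53  -4.6 ] 11.47 [ -83. -103.  -56.  407.]
rpocket topA [560.74 -90.54  -4.35] 5.65 [ -40. -113.  -74.  435.]
rpocket sceneA [557.67 -96.27  -4.49] 11.15 [ -75. -105.  -56.  401.]
nominal [609.48268415  34.70448889] offset seen [-3.00114162 -1.4660266 ] -0.968620934732389
```

```bash
python3 - <<'E'
from fit import *
f=load("topB");c=f["color"].astype(int)
th=np.radians(-4.354);b=np.array([603.5+6*np.cos(th),35.16+6*np.sin(th)]);z=71.8
for P in ((-60,21,36),(-60,-21,36),(-60,21,0),(-60,-21,0),(-30,21,36),(-30,-21,36)):
    print(P,proj(f,world([P[:2]],z+P[2],[*b,-4.354])).round(1))
for v in range(172,194):print(v,' '.join(f"{x:3d}" for x in (c[v,198:228,2]-c[v,198:228,0])),'|',' '.join(f"{x:3d}" for x in c[v,198:228,1]))
E
```

```text
(-60, 21, 36) [[204.9 187.1]]
(-60, -21, 36) [[217.9 188.4]]
(-60, 21, 0) [[206.1 188.2]]
(-60, -21, 0) [[218.7 189.4]]
(-30, 21, 36) [[205.9 177.9]]
(-30, -21, 36) [[218.9 179.2]]
172   6  12  16  18  19  18  17  17  16  17  18  18  18  18  17  16  15  20  21  21  21  21  21  22  19  13  10   6  10  11 |  91  90  90  92  94  91  90  90  88  89  90  91  93  93  89  81  78 103 117 117 107 114 124 120  98  72  58  64  80  87
173   0   6  13  17  18  16  18  17  17  17  17  17  17  16  12  10  14  20  21  23  19  22  23  22  18  13   9   8   9   9 |  86  74  76  84  87  87  88  91  93  94  92  90  89  80  72  61  74 105 122 118 107 114 124 118  96  71  59  65  77  82
174  -2   2   9  13  14  13  13  15  14  15  12  12  12   9   8   8  13  20  22  22  20  21  21  22  18  11  10   7   6   8 |  79  58  55  66  70  73  76  79  84  81  77  69  65  57  51  55  77 108 123 116 109 114 122 116  92  69  56  55  62  66
175  -2   3  10  14  11   7   8   8   9   8  10   4   4   4   6  14  17  21  23  22  20  22  22  20  17  12  11   8   5   5 |  64  49  49  54  56  58  56  60  61  60  56  50  46  47
[... 3792 characters left out ...]
24  23  25  26  24  25  23  24  24  23  22  20  20  24  23  18  15  11  12  12  11  12 | 112 114 115 116 117 119 122 125 126 128 131 133 134 133 132 130 126 125 119 104 106 119 119  97  75  70  83  92  94  94
192  21  21  22  22  22  22  23  24  24  24  24  25  24  25  25  25  24  24  23  21  20  23  23  18  15  12  12  12  13  12 | 113 114 114 116 119 120 123 126 128 129 132 136 136 137 137 134 130 129 120 108 112 122 119  97  74  72  85  91  92  93
193  22  23  21  22  23  24  23  23  24  25  26  26  25  25  25  25  24  25  22  20  23  24  23  19  14  11  13  11  12  12 | 114 115 118 119 118 122 124 126 131 131 132 136 136 136 136 135 132 131 124 112 117 129 124 100  75  76  86  93  93  92
```

Request:
step_arm(linear=[[0.0028,0.0055,0.04],[0.0028,0.0055,0.08],[0.0028,0.0055,0.1],[0.0028,0.0055,0.11],[0.0028,0.0055,0.12],[0.0028,0.0055,0.125],[0.0028,0.0055,0.13]], turn=[0,0,0,0,0,0,0])

```text
time_s: 9.3
ee_pos: [604.0, 33.7, 61.1]
ee_rot: [-180.0, -0.0, -4.3]
force: [0.4, -0.4, -2.3]
gripper_width: 42.0
gripper_force: 24.9
```

Request:
step_arm(linear=[[0,0,0.01],[0,0,0.02],[0,0,0.03],[0,0,0.03]], turn=[0,0,0,0])

```text
time_s: 9.8
ee_pos: [604.2, 34.3, 52.1]
ee_rot: [-179.9, -0.0, -4.3]
force: [0.5, 4.0, 0.5]
gripper_width: 42.3
gripper_force: 24.9
```

Request:
step_arm(linear=[[0,0,0],[0,0,0],[0,0,0],[0,0,-0.04],[0,0,-0.08],[0,0,-0.1167],[0,0,-0.1167]], turn=[0,0,0,0,0,0,0], fingers=-0.32)

```text
time_s: 10.68
ee_pos: [604.7, 33.7, 88.6]
ee_rot: [-180.0, -0.2, -4.3]
force: [1.0, 0.2, -0.5]
gripper_width: 60.3
gripper_force: 0.0
```

Request:
step_arm(linear=[[0.02,0,0],[0.02,0,0],[0.02,0,0],[0.02,0,0],[0.02,0,0.03],[0.02,0,0.05],[0.02,0,0.055],[0.02,0,0.06]], turn=[0,0,0,0,0,0,0,0], fingers=1)

```text
time_s: 11.68
ee_pos: [609.7, 33.3, 69.8]
ee_rot: [-180.0, 0.0, -4.3]
force: [-4.0, -0.1, 11.2]
gripper_width: 0.8
gripper_force: 5.4
```

Request:
step_arm(linear=[[0,0,0.005],[0,0,0.01],[0,0,0.015],[0,0,0.02],[0,0,0.02]], turn=[0,0,0,0,0])

```text
time_s: 12.3
ee_pos: [609.4, 33.3, 64.5]
ee_rot: [-180.0, 0.0, -4.3]
force: [-3.6, 1.0, 9.4]
gripper_width: 0.8
gripper_force: 4.7
```

Request:
step_arm(linear=[[0,0,0.003],[0,0,0.006],[0,0,0.008],[0,0,0.008],[0,0,0.008]], turn=[0,0,0,0,0])

```text
time_s: 12.92
ee_pos: [610.3, 33.3, 63.3]
ee_rot: [-180.0, -0.1, -4.3]
force: [-3.1, -1.2, 15.0]
gripper_width: 0.5
gripper_force: 7.1
```

Request:
step_arm(linear=[[0,0,0.005],[0,0,0.008],[0,0,0.008]], turn=[0,0,0])

```text
time_s: 13.3
ee_pos: [612.3, 33.1, 63.2]
ee_rot: [-180.0, -0.4, -4.3]
force: [-3.1, 0.0, 24.2]
gripper_width: 0.7
gripper_force: 11.8
```

Request:
step_arm(linear=[[0,0,-0.1],[0,0,-0.2],[0,0,-0.3],[0,0,-0.3]], turn=[0,0,0,0])

```text
time_s: 13.8
ee_pos: [611.4, 33.3, 150.6]
ee_rot: [-180.0, -0.3, -4.3]
force: [-0.2, 1.0, -0.4]
gripper_width: 0.4
gripper_force: 0.0
```

```bash
python3 - <<'E'
import subprocess
E
python3 go.py 609.9,33.7,148,-4.35 540,170,165,2 488,226,165,7.5
```

```text
[609.9, 33.7, 148.0, -4.35] [540.0, 170.0, 165.0, 2.0] ([-0.2668, -0.4354, -0.0567], -0.0176) mm 154
[540.0, 170.0, 165.0, 2.0] [488.0, 226.0, 165.0, 7.5] ([-0.1667, -0.1926, -0.0], -0.0153) mm 76
```

```bash
python3 go.py 609.9,33.7,148,-4.35  492,229.5,148,7.2
```

```text
[609.9, 33.7, 148.0, -4.35] [492.0, 229.5, 148.0, 7.2] ([-0.4414, -0.621, -0.0], -0.0321) mm 229
```

Request:
step_arm(linear=[[-0.1,-0.15,0],[-0.21,-0.3,0],[-0.32,-0.45,0],[-0.4414,-0.621,0],[-0.4414,-0.621,0],[-0.4414,-0.621,0],[-0.4414,-0.621,0.15],[-0.4414,-0.621,0.28],[-0.4414,-0.621,0.37],[-0.4414,-0.621,0.3967],[-0.4414,-0.621,0.3967]], turn=[-0.01,-0.02,-0.03,-0.0321,-0.0321,-0.0321,-0.0321,-0.0321,-0.0321,-0.0321,-0.0321], fingers=-1)

```text
time_s: 15.18
ee_pos: [492.5, 228.2, 29.0]
ee_rot: [180.0, 0.0, 7.1]
force: [0.3, 1.0, 0.2]
gripper_width: 91.4
gripper_force: 0.0
```

Request:
step_arm(linear=[[0,0,0],[0,0,0],[0,0,0],[0,0,0],[0,0,0],[0,0,0],[0,0,0]], turn=[0,0,0,0,0,0,0], fingers=1, force=25)

```text
time_s: 16.05
ee_pos: [492.0, 229.5, 29.7]
ee_rot: [-180.0, -0.0, 7.2]
force: [-1.5, 1.4, 4.4]
gripper_width: 55.5
gripper_force: 25.0
```

Request:
step_arm(linear=[[0,0,-0.15],[0,0,-0.3],[0,0,-0.45],[0,0,-0.45],[0,0,-0.45]], turn=[0,0,0,0,0])

```text
time_s: 16.68
ee_pos: [490.7, 228.3, 162.5]
ee_rot: [179.9, 0.2, 7.2]
force: [0.4, 0.3, -3.0]
gripper_width: 55.9
gripper_force: 25.0
```

```bash
python3 go.py 492,229.5,164,7.2  540,60,164,0 560,-95,164,-4.4
```

```text
[492.0, 229.5, 164.0, 7.2] [540.0, 60.0, 164.0, 0.0] ([0.0879, 0.5806, -0.0], 0.02) mm 176
[540.0, 60.0, 164.0, 0.0] [560.0, -95.0, 164.0, -4.4] ([0.0667, 0.5167, -0.0], 0.0122) mm 156
```

```bash
python3 - <<'E'
from pf import *
from workcell import env,cams
I=pickle.load(open("poses.pkl","rb"));a=[]
for n in("top","scene"):
    fs=[cams.grab_frame(n) for _ in range(4)];f=fs[0]
    f["color"]=np.mean([g["color"] for g in fs],0).round().astype(np.uint8)
    pickle.dump(f,open(f"pics/{n}C.pkl","wb"))
    q,c,x=fitp(f,RA,I["rpocket"]);print(n,q.round(2),round(c,2),x.round())
    c=proj(f,[[580,40,80]])[0].round().astype(int)
    a.append(cv2.resize(f["color"][c[1]-65:c[1]+65,c[0]-65:c[0]+65],(400,400),interpolation=cv2.INTER_CUBIC))
cv2.imwrite("pics/C.png",np.hstack(a));print(env.state()["ee_pos"])
E
```

```text
top [564.   -90.77  -4.32] 7.2 [ -24. -133.  -64.  427.]
scene [561.13 -96.73  -4.3 ] 11.21 [ -71. -104.  -54.  389.]
[491.67976403 228.92578631 163.57369694]
```

View pics/C.png

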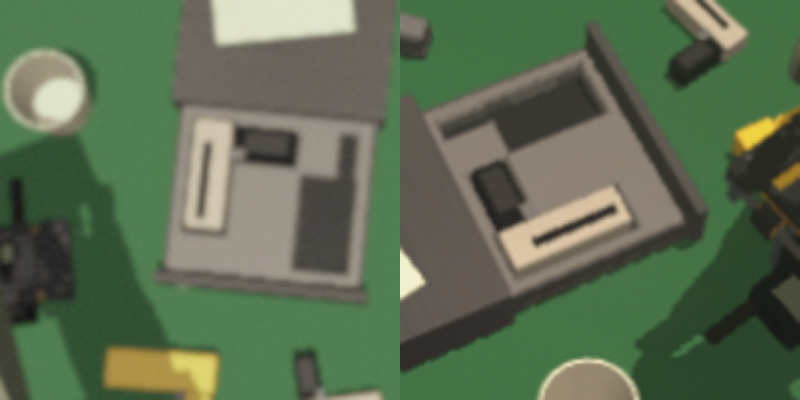

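```bash
python3 go.py 492,229.5,164,7.2  540,60,164,0 563.4,-94.8,85,-4.35
```

```text
[492.0, 229.5, 164.0, 7.2] [540.0, 60.0, 164.0, 0.0] ([0.0879, 0.5806, -0.0], 0.02) mm 176
[540.0, 60.0, 164.0, 0.0] [563.4, -94.8, 85.0, -4.35] ([0.078, 0.516, 0.2633], 0.0121) mm 175
```

Request:
step_arm(linear=[[0.03,0.19,0],[0.06,0.38,0],[0.0879,0.5806,0],[0.0879,0.5806,0]], turn=[0.007,0.014,0.02,0.02])

```text
time_s: 17.58
ee_pos: [540.9, 55.8, 164.1]
ee_rot: [179.9, -0.0, -0.3]
force: [-1.0, 0.7, -1.6]
gripper_width: 55.8
gripper_force: 25.0
```

Request:
step_arm(linear=[[0.025,0.17,0],[0.05,0.34,0],[0.078,0.516,0],[0.078,0.516,0.1],[0.078,0.516,0.2],[0.078,0.516,0.2633],[0.078,0.516,0.2633],[0.078,0.516,0.2633]], turn=[0.005,0.01,0.0121,0.0121,0.0121,0.0121,0.0121,0.0121])

```text
time_s: 18.58
ee_pos: [564.1, -94.8, 86.0]
ee_rot: [-180.0, -0.1, -4.3]
force: [-0.8, 0.3, -2.3]
gripper_width: 56.1
gripper_force: 25.0
```

Request:
step_arm(linear=[[0,0,0.03],[0,0,0.05],[0,0,0.06],[0,0,0.07],[0,0,0.075],[0,0,0.08],[0,0,0.08]], turn=[0,0,0,0,0,0,0])

```text
time_s: 19.45
ee_pos: [563.4, -95.1, 61.2]
ee_rot: [-180.0, -0.0, -4.3]
force: [-0.5, 0.9, -3.3]
gripper_width: 55.8
gripper_force: 25.0
```

Request:
step_arm(linear=[[0,0,0.01],[0,0,0.02],[0,0,0.03],[0,0,0.03]], turn=[0,0,0,0])

```text
time_s: 19.95
ee_pos: [564.0, -94.1, 52.4]
ee_rot: [-179.9, -0.1, -4.4]
force: [1.4, 6.4, -0.4]
gripper_width: 55.6
gripper_force: 25.0
```

Request:
step_arm(linear=[[0,0,0],[0,0,0],[0,0,0],[0,0,-0.04],[0,0,-0.08],[0,0,-0.1167],[0,0,-0.1167]], turn=[0,0,0,0,0,0,0], fingers=-0.58)

```text
time_s: 20.82
ee_pos: [564.2, -95.4, 88.7]
ee_rot: [180.0, -0.2, -4.3]
force: [0.5, 1.0, -0.4]
gripper_width: 72.0
gripper_force: 0.0
```

Request:
step_arm(linear=[[0,0,0],[0,0,0],[0,0,0],[0,0,0],[0,0,0.02],[0,0,0.04],[0,0,0.05],[0,0,0.06],[0,0,0.07],[0,0,0.08],[0,0,0.08]], turn=[0,0,0,0,0,0,0,0,0,0,0], fingers=1)

```text
time_s: 22.2
ee_pos: [564.0, -95.6, 64.4]
ee_rot: [180.0, -0.1, -4.3]
force: [-1.4, -1.1, 6.3]
gripper_width: 0.6
gripper_force: 3.3
```

Request:
step_arm(linear=[[0,0,0.005],[0,0,0.01],[0,0,0.013],[0,0,0.016],[0,0,0.016]], turn=[0,0,0,0,0])

```text
time_s: 22.82
ee_pos: [566.0, -94.5, 63.2]
ee_rot: [-179.9, -0.4, -4.4]
force: [-3.4, 5.2, 25.8]
gripper_width: 0.7
gripper_force: 12.7
```

Request:
step_arm(linear=[[0,0,-0.1],[0,0,-0.2],[0,0,-0.3],[0,0,-0.3]], turn=[0,0,0,0])

```text
time_s: 23.32
ee_pos: [565.0, -95.6, 150.7]
ee_rot: [180.0, -0.3, -4.3]
force: [0.6, 0.3, -0.0]
gripper_width: 0.4
gripper_force: 0.0
```

```bash
python3 go.py 563.4,-94.8,148.2,-4.35  452,-22,148.2,-4.35 452,-22,43,-4.35; python3 - <<'E'
import numpy as np
a=np.radians(-4.35);print(np.cos(a)*150,np.sin(a)*150)
E
```

```text
[563.4, -94.8, 148.2, -4.35] [452.0, -22.0, 148.2, -4.35] ([-0.3887, -0.2138, -0.0], -0.0) mm 133
[452.0, -22.0, 148.2, -4.35] [452.0, -22.0, 43.0, -4.35] ([0.0, -0.0, 0.3507], -0.0) mm 105
149.5678983826332 -11.377335953654104
```

Request:
step_arm(linear=[[-0.15,-0.08,0],[-0.3,-0.16,0],[-0.3887,-0.2138,0],[-0.3887,-0.2138,0],[-0.3887,-0.2138,0],[-0.3887,-0.2138,0.15],[-0.3887,-0.2138,0.28],[-0.3887,-0.2138,0.35],[-0.3887,-0.2138,0.35]], turn=[0,0,0,0,0,0,0,0,0])

```text
time_s: 24.45
ee_pos: [451.7, -23.0, 41.7]
ee_rot: [180.0, 0.2, -4.4]
force: [-0.8, -1.0, 0.2]
gripper_width: 0.5
gripper_force: 0.0
```

```bash
python3 - <<'E'
from pf import *
from workcell import env,cams
I=pickle.load(open("poses.pkl","rb"));a=[]
for n in("top","scene"):
    fs=[cams.grab_frame(n) for _ in range(2)];f=fs[0]
    c=proj(f,[[540,-30,80]])[0].round().astype(int)
    a.append(cv2.resize(f["color"][c[1]-65:c[1]+65,c[0]-65:c[0]+65],(400,400),interpolation=cv2.INTER_CUBIC))
cv2.imwrite("pics/D.png",np.hstack(a));print(env.state()["ee_pos"],env.state()["force"])
E
```

```text
[453.25557217 -22.76415166  44.24573859] [-0.09578212 -0.30167083  1.07310831]
```

View pics/D.png

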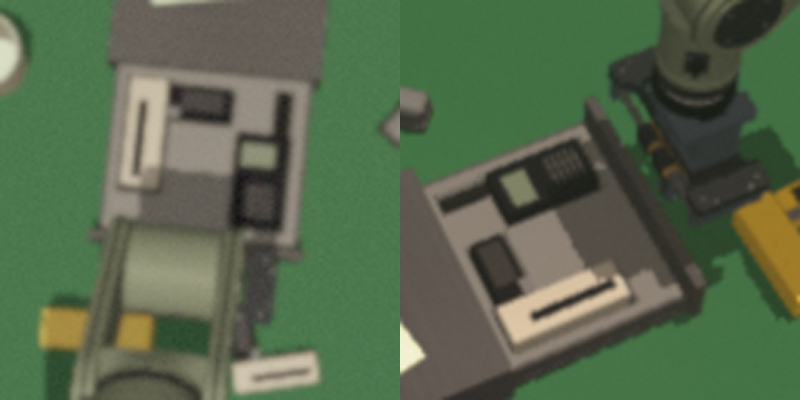

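Request:
step_arm(linear=[[0.04,0,0],[0.08,0,0],[0.12,0,0],[0.17,0,0],[0.22,0,0],[0.27,0,0],[0.32,0,0],[0.37,0,0],[0.42,0,0],[0.47,0,0],[0.52,0,0],[0.57,0,0],[0.6,0,0],[0.63,0,0],[0.63,0,0]], turn=[0,0,0,0,0,0,0,0,0,0,0,0,0,0,0])

```text
time_s: 26.52
ee_pos: [642.4, -36.9, 43.4]
ee_rot: [-180.0, -0.2, -4.3]
force: [0.1, 0.1, -0.1]
gripper_width: 0.2
gripper_force: 0.0
```

Request:
step_arm(linear=[[0.02,0,0],[0.04,0,0],[0.06,0,0],[0.08,0,0],[0.09,0,0],[0.1,0,0]], turn=[0,0,0,0,0,0])

```text
time_s: 27.28
ee_pos: [652.5, -37.7, 43.7]
ee_rot: [180.0, 2.3, -4.3]
force: [-48.8, 4.7, 35.1]
gripper_width: 0.5
gripper_force: 25.0
```

Request:
step_arm(linear=[[-0.12,0,0],[-0.2,0,0],[-0.25,0,0],[-0.3,0,-0.2],[-0.4,0,-0.4],[-0.4,0,-0.5],[-0.4,0,-0.5]], turn=[0,0,0,0,0,0,0])

```text
time_s: 28.15
ee_pos: [553.7, -30.2, 197.1]
ee_rot: [-180.0, -0.6, -4.3]
force: [-0.3, 0.3, -0.6]
gripper_width: 0.4
gripper_force: 0.0
```

```bash
python3 - <<'E'
from h import *
from workcell import env,cams
a=[]
for n in("top","scene"):
    f=cams.grab_frame(n);pickle.dump(f,open(f"pics/{n}E.pkl","wb"))
    c=proj(f,[[700,-30,80]])[0].round().astype(int)
    a.append(cv2.resize(f["color"][c[1]-60:c[1]+60,c[0]-60:c[0]+60],(400,400),interpolation=cv2.INTER_CUBIC))
cv2.imwrite("pics/E.png",np.hstack(a));print(env.state()["ee_pos"],env.state()["force"],env.state()["time_s"])
# profile along drawer axis in scene/top ortho at z=65
for n in("topA","sceneA","topE","sceneE"):
    f=load(n);L=[]
    for x in range(470,720,4):
        P=[[x,-28-(x-490)*.076+d*1.,65] for d in range(40,91,5)]
        m=proj(f,P).astype(np.float32);L.append(int(cv2.remap(f["color"],m[:,0][:,None].copy(),m[:,1][:,None].copy(),1).astype(float).mean((0,1))[1]))
    print(n,L)
E
```

```text
[551.34061651 -30.01892123 193.16006785] [-0.08348575 -0.10540008 -1.30645395] 28.25
topA [127, 127, 126, 120, 108, 104, 102, 98, 109, 135, 149, 152, 152, 152, 152, 152, 152, 148, 133, 108, 87, 84, 85, 85, 85, 85, 85, 85, 85, 85, 85, 84, 84, 84, 83, 82, 82, 81, 77, 70, 67, 66, 66, 66, 66, 66, 67, 70, 82, 106, 130, 141, 133, 110, 94, 94, 100, 102, 102, 102, 102, 102, 102]
sceneA [118, 118, 118, 117, 109, 97, 90, 74, 55, 53, 71, 114, 132, 134, 134, 134, 134, 134, 134, 134, 127, 110, 94, 85, 86, 89, 90, 91, 90, 90, 90, 91, 91, 90, 90, 90, 90, 89, 88, 87, 79, 67, 54, 53, 55, 56, 56, 56, 55, 56, 67, 87, 117, 133, 125, 100, 93, 93, 92, 92, 92, 92, 92]
topE [94, 94, 95, 94, 96, 96, 96, 96, 95, 96, 97, 97, 96, 94, 93, 93, 92, 91, 91, 91, 94, 95, 96, 101, 111, 120, 127, 132, 136, 140, 142, 143, 146, 149, 152, 154, 155, 155, 152, 149, 146, 143, 140, 137, 134, 130, 125, 119, 112, 102, 87, 70, 64, 67, 69, 69, 70, 71, 73, 79, 88, 94, 95]
sceneE [71, 70, 70, 71, 70, 70, 70, 70, 70, 70, 70, 70, 70, 70, 70, 70, 70, 70, 70, 70, 70, 70, 70, 70, 70, 70, 70, 70, 70, 70, 70, 70, 70, 71, 76, 72, 78, 79, 70, 70, 70, 70, 70, 70, 70, 70, 70, 70, 70, 70, 70, 67, 68, 68, 65, 65, 69, 70, 71, 77, 83, 89, 89]
```

View pics/E.png

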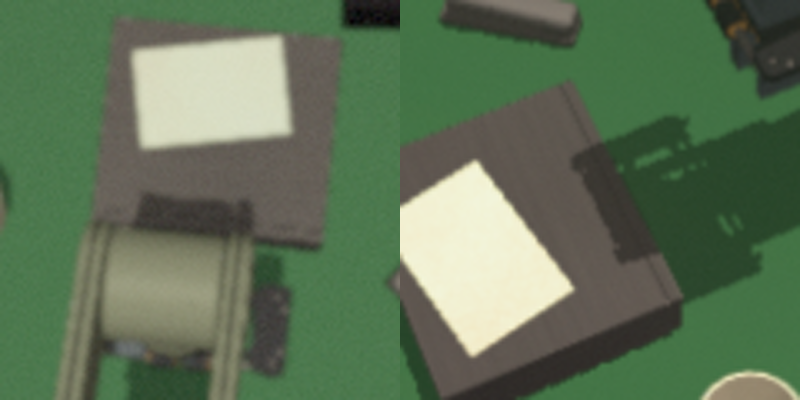

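Both pictures show the drawer front flush against the unit with only a thin seam, and the arm is clear of everything. The stapler and the part of the cup in view have not moved.

```bash
python3 -c "
from workcell import env
print(env.job_done())"
```

```text
the job is handed in; nothing more can be done
None
```

The scanner and radio are pressed home in their foam pockets, the drawer is pushed shut against its stop, and the job is handed in at about 28 s; the hand-in returned no verdict.

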